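Unstack the canisters onto their trays

ROBOT

A 7-joint arm with a two-finger parallel gripper is mounted at the origin on the work surface. World frame = base frame: x ahead of the robot, y to its left, z up, the work surface at z = 0. Lengths are in m, angles in degrees, forces in N, time in s.
With the tool pointing down it reaches from about 0.4 to 0.85 m from the base axis. Payload 4.5 kg.
Tool frame: the origin (TCP) lies at the very end of the fingers, on their centre line; the grasp point (between the pads) lies 19 mm behind it; z points along the fingers, y is the line along which they close (so a half turn about z gives the same grasp; the last joint's range is limited). The gripper opens to 88 mm and grips with 3 to 60 N. Pads are 18 mm wide; open, the fingers measure 123 mm over their backs; the gripper's body (75 mm by 187 mm) begins 45 mm behind the grasp point.
Start: joints at [-66.704, 39.483, -11.15, 89.685, 9.013, 51.709, -12.324], TCP at [0.228, 0.582, 0.239] pointing down, gripper open.
Joint ranges: [-172.22, 172.22], [-26.19, 119.32], [-84.43, 86.54], [7.71, 146.69], [-57.33, 237.33], [2.42, 119.75], [-152.13, 152.13]. Speed limits (degrees/s): [147.25, 147.25, 180, 180, 180, 180, 180].

INTERFACE

Orientations are given as [roll, pitch, yaw] about the fixed x, y, z axes, in that order (R = Rz(yaw) Ry(pitch) Rx(roll)).
In Python, from cell import arm gives the robot as it stands.
- The arm moves only by the tool drive_tool, never from a script. Its argument "plan" is a list of rows, each an object with "dp": the shift along the tool's x, y, z in cm, a list of three; "rotation": the turn, a rotation vector about the tool's x, y, z in degrees, a list of three. A call has 1 to 12 rows; each row is the pose to reach, as a shift and turn from the pose commanded when the call began, along the tool's axes at that moment; what a row does not reach only later rows make up. A row lasts 1/10 s, in which the tool goes at most 50 mm and 8.59 degrees, less where a joint would pass 70% of its speed; a pose out of reach is approached as far as the arm can. A call with a gripper value outside its range is refused whole. "fingers" is the finger opening in cm, from 0 to 8.81, set as the call begins (left out, the last holds). The fingers move at their own pace and stop on an object; "grip_force" is the grip in N (left out, the last holds). Time passes only in rows, so rows that repeat a pose let the fingers close. It gives the time, the measured TCP pose, the force, the opening and the grip force at its end, in the units of the state.
- arm.observe(): the state, without advancing time (a new reading comes with each control period).
- arm.snapshot(name): name is "scene" or "top"; returns a dict with "pixels" (420x560x3 uint8, red, green, blue), "vfov" (degrees; the focal length in pixels is half the picture's height over the tangent of half this angle, whatever the lens; pixels are square), "cx", "cy" (the principal point, pixels), "dist" ([k1, k2, p1, p2, k3] as OpenCV has them; the pictures are not rectified), "eye" and "attitude" of the camera in the world. Camera axes: x right, y down, z forward; pixel columns grow to the right and rows downward; lengths in m; the calibration is good to about 2 mm. A picture is of the moment at which its call begins. There is no depth.
- arm.hand_in(): hands the job in; it is judged then, once.
Trained networks look in a picture, given as the dict that the camera call returned (one of the last four; its "shot" number tells which), for a name from the list of things; names that differ only in an ending like _2 or _b are one class to them, and where a whole thing is asked for, a point or a joint stands for the part that bears it (a point fixed in the world has none). Each returns a list of dicts, best first, with "confidence" (0 to 1); they miss things now and then, are a little off and sometimes report something else, mostly with a low value. They report only what shows in the picture. A call takes as long as a camera call. They do not tell look-alikes from the thing itself.
- arm.trace(name, picture): "pixels" (420x560 bool, what is visible of it).
- arm.tip_of(name, picture): "xyz" ([x, y, z] in m, in the coordinates of the camera as it stood for that picture, good to about 4 mm: a listed point, or the origin of a listed thing).
The state is a dict: "t": time; "q": joint angles; "qd": joint speeds; "tau": joint torques, N m; "ee_pos": TCP position; "tcp_rot": TCP orientation; "contact_force": force on the tool from outside, world axes, zero at the start; "torque": the same for the moment, N m; "grip_width": finger opening in m; "finger_force": force on a finger pad.
Only numpy, scipy, OpenCV 4.12 (cv2) and the standard library are available. Lean on these libraries where they do the work, as an engineer would, in place of code of your own. Each camera call takes 0.05 s, during which the arm holds its last target. There are 200 camera calls.

TASK

Take the two stacks of storage jars apart and stand each jar upright in the wooden tray that matches its shape and size, resting flat on the floor of the recess, and let go. Lower each jar gently all the way down before letting go, without dropping or toppling any, and do not shift or knock over the pepper mill or the oil bottle.

Things in the scene. Friction and masses are not known exactly. Their poses are not given: they have to be found in the camera images.
- large_round_jar: large round storage jar, loose: white ceramic, straight-sided, with a flat fixed steel lid (top 12 mm, flush sides, thin dark grey pad on top), 66 mm in diameter and 72 mm tall with the lid. About 0.25 to 0.5 kg. Starts standing on the counter with one of the two small jars on its lid. Origin: centre of its underside; z up (yaw means nothing).
- large_square_jar: large square storage jar, loose: white ceramic, straight-sided, with a flat fixed steel lid (top 12 mm, flush sides, thin dark grey pad on top), 62 x 62 mm and 72 mm tall with the lid. About 0.25 to 0.5 kg. Starts standing on the counter with one of the two small jars on its lid. Origin: centre of its underside; z up; x and y square to its sides.
- small_round_jar: small round storage jar, loose: white ceramic, straight-sided, with a flat fixed steel lid (top 12 mm, flush sides, thin dark grey pad on top), 44 mm in diameter and 60 mm tall with the lid. About 0.1 to 0.2 kg. Starts standing on the lid of either large jar, roughly centred, 72 mm up. Origin: centre of its underside; z up (yaw means nothing).
- small_square_jar: small square storage jar, loose: white ceramic, straight-sided, with a flat fixed steel lid (top 12 mm, flush sides, thin dark grey pad on top), 46 x 46 mm and 50 mm tall with the lid. About 0.1 to 0.2 kg. Starts standing on the lid of either large jar, roughly centred, 72 mm up. Origin: centre of its underside; z up; x and y square to its sides.
- large_round_tray: shallow wooden tray for the large round jar, fixed to the counter: round recess 82 mm in diameter, outside diameter 98 mm, recess floor 6 mm and rim top 14 mm above the counter (8 mm deep). Origin: centre of its underside, on the counter; z up.
- large_square_tray: shallow wooden tray for the large square jar, fixed to the counter: square recess 78 x 78 mm, outside 94 x 94 mm, recess floor 6 mm and rim top 14 mm above the counter (8 mm deep). Origin: centre of its underside, on the counter; z up; x and y square to its rims.
- small_round_tray: shallow wooden tray for the small round jar, fixed to the counter: round recess 60 mm in diameter, outside diameter 76 mm, recess floor 6 mm and rim top 14 mm above the counter (8 mm deep). Origin: centre of its underside, on the counter; z up.
- small_square_tray: shallow wooden tray for the small square jar, fixed to the counter: square recess 62 x 62 mm, outside 78 x 78 mm, recess floor 6 mm and rim top 14 mm above the counter (8 mm deep). Origin: centre of its underside, on the counter; z up; x and y square to its rims.
- pepper_mill: pepper mill, steel and brown, loose, 48 mm in diameter, 144 mm tall, standing at the right (-y) side; not part of the job. Origin: centre of its underside.
- oil_bottle: amber glass oil bottle, loose, 50 mm in diameter, 170 mm tall, standing at the left (+y) side; not part of the job. Origin: centre of its underside.
Not all that is in view belongs to the job. Leave any orange look-alike of the small_round_jar alone. Leave any orange look-alike of the small_square_jar alone.

How it is judged:
By the outcome, as a careful person would: the job done as asked, in the order asked, and still so for the second after the job is handed in, with the robot touching nothing.
It also fails if it takes over 115 s, if anything falls off the work surface, if the arm or the gripper's body presses on something with over 40 N, if the wrist force passes 120 N, or if a joint passes its speed limit or range.

## Working session

There is one attempt and no reset: what is moved stays moved. The work goes in short steps, Python scripts to look and compute and a tool call to move; the robot and the scene stay as the last step left them, time stands still between calls to the robot, and variables do not carry over. Pictures are saved under pics/ and viewed, at most 14 in all, crops included, and the job is handed in when it is done.

Besides the shell and the picture viewer there is one more tool, called after "Emit:" as name([rows], argument=value, ...), one row to a line, values as JSON. drive_tool: Moves the arm, as the interface text tells. Its arguments: {"type":"object","properties":{"plan":{"type":"array","items":{"type":"object","properties":{"dp":{"type":"array","items":{"type":"number"}},"rotation":{"type":"array","items":{"type":"number"}}}}},"fingers":{"type":"number"},"grip_force":{"type":"number"}},"required":["plan"]}

```bash
ls; mkdir -p pics; cat > h.py <<'E'
import numpy as np, cv2
from cell import arm
names=["large_round_jar","large_square_jar","small_round_jar","small_square_jar","large_round_tray","large_square_tray","small_round_tray","small_square_tray","pepper_mill","oil_bottle"]
def K(p):
    h=p["pixels"].shape[0]; f=h/2/np.tan(np.radians(p["vfov"])/2)
    return np.array([[f,0,p["cx"]],[0,f,p["cy"]],[0,0,1.]])
def Rm(p):
    a=np.array(p["attitude"],float)
    if a.shape==(3,3): return a
    from scipy.spatial.transform import Rotation as R
    return R.from_euler('xyz',a,degrees=True).as_matrix() if a.size==3 else R.from_quat(a).as_matrix()
def world(p,c): return Rm(p)@np.array(c)+np.array(p["eye"])
def onplane(p,uv,z):
    u=cv2.undistortPoints(np.array(uv,float).reshape(-1,1,2),K(p),np.array(p["dist"],float)).reshape(-1,2)
    d=np.c_[u,np.ones(len(u))]@Rm(p).T; e=np.array(p["eye"])
    return e+d*((z-e[2])/d[:,2])[:,None]
def proj(p,X):
    c=(np.array(X,float).reshape(-1,3)-np.array(p["eye"]))@Rm(p)
    return cv2.projectPoints(c,np.zeros(3),np.zeros(3),K(p),np.array(p["dist"],float))[0].reshape(-1,2)
def save(p,n,s=1): cv2.imwrite(n,cv2.resize(p["pixels"][:,:,::-1],None,fx=s,fy=s))
E
python3 - <<'E'
from h import *
np.set_printoptions(precision=3,suppress=True)
for c in ["scene","top"]:
    p=arm.snapshot(c); save(p,f"pics/{c}0.png",1.4)
    print(c,p["vfov"],p["eye"],p["attitude"],p["dist"],p["cx"],p["cy"])
    for n in names:
        for r in arm.tip_of(n,p)[:3]:
            w=world(p,r["xyz"]); print(n,round(r["confidence"],2),w,proj(p,w)[0].round())
print(arm.observe())
E
```

```text
pics
scene 42.44210954327514 [1.519 0.287 0.761] [-124.883    0.209  105.623] [-0.195  0.     0.     0.     0.   ] 279.8659111972374 209.01877318916107
large_round_jar 0.56 [ 0.631 -0.197 -0.002] [183. 236.]
large_square_jar 0.62 [0.49  0.    0.002] [282. 214.]
small_round_jar 0.9 [ 0.497 -0.003  0.072] [279. 191.]
small_round_jar 0.68 [ 0.507  0.09  -0.001] [316. 225.]
small_square_jar 0.81 [ 0.628 -0.192  0.071] [182. 210.]
small_square_jar 0.8 [ 0.61  -0.313  0.003] [143. 221.]
large_round_tray 0.82 [ 0.49   0.22  -0.007] [372. 231.]
large_round_tray 0.31 [ 0.489 -0.408 -0.001] [132. 191.]
large_square_tray 0.83 [0.624 0.019 0.   ] [274. 250.]
large_square_tray 0.29 [ 0.489 -0.001  0.003] [281. 213.]
small_round_tray 0.8 [0.628 0.211 0.003] [359. 265.]
pepper_mill 0.62 [ 0.489 -0.404 -0.007] [134. 193.]
pepper_mill 0.21 [ 0.498 -0.005  0.072] [278. 191.]
oil_bottle 0.58 [ 0.503  0.399 -0.005] [448. 246.]
top 54.876771965909484 [0.45  0.017 1.095] [-174.843   -0.268  -91.558] [-0.066  0.     0.     0.     0.   ] 275.06023331309706 203.8689525251079
large_round_jar 0.69 [ 0.632 -0.1
[... 524 characters left out ...]
0. 223.]
small_round_tray 0.85 [ 0.629  0.207 -0.001] [202. 177.]
small_square_tray 0.65 [ 0.472 -0.214 -0.002] [358. 230.]
pepper_mill 0.58 [ 0.486 -0.405  0.002] [428. 222.]
oil_bottle 0.73 [ 0.503  0.4   -0.004] [133. 224.]
{'t': 1.1, 'q': array([-66.704,  39.483, -11.15 ,  89.685,   9.013,  51.71 , -12.327]), 'qd': array([-0.111,  0.07 , -0.04 ,  0.002,  0.035,  0.033,  0.116]), 'tau': array([ -0.001, -52.75 ,  -1.267, -15.375,  -0.052,  -0.001,   0.   ]), 'ee_pos': array([0.228, 0.582, 0.239]), 'tcp_rot': array([179.997,  -0.001, 158.639]), 'contact_force': array([ 0.521, -0.458,  0.089]), 'torque': array([ 0.001, -0.002,  0.071]), 'finger_force': 0.0, 'grip_width': 0.08825473416224397}
```

View pics/scene0.png

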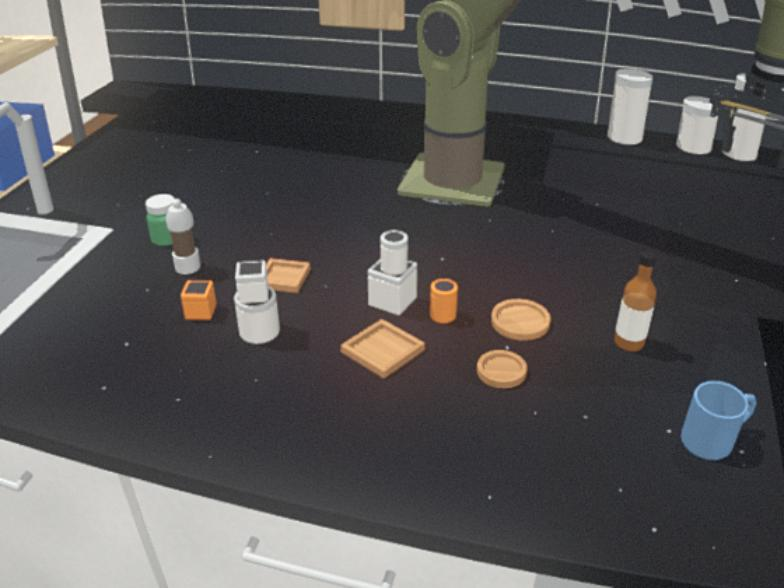

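View pics/top0.png

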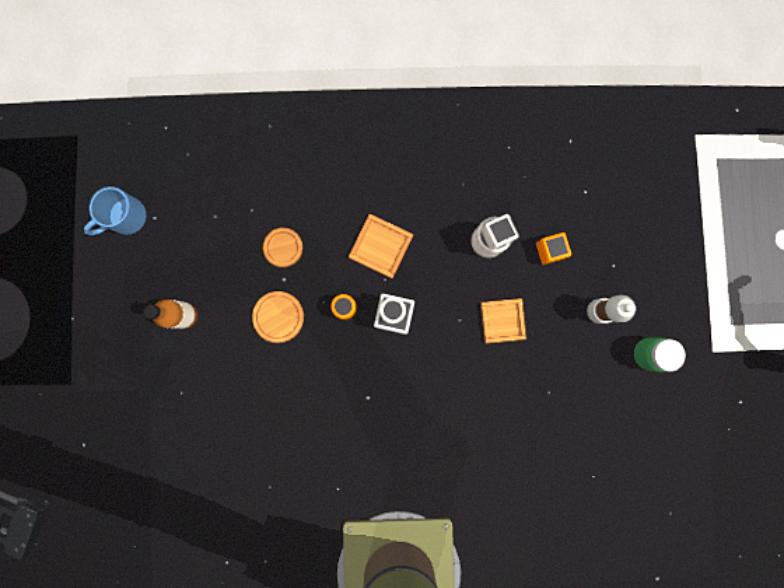

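Orange look-alikes: round at (343,306), square at (554,248). The job's small jars are the white ones on the stacks, round at (393,310) and square at (500,231). All pixels are in the enlarged top view. Next I'll measure poses and check a close crop.

```bash
cat >> h.py <<'E'
def rect(p,m,z):
    m=np.array(m,np.uint8); cs=cv2.findContours(m,cv2.RETR_EXTERNAL,cv2.CHAIN_APPROX_NONE)[0]
    c=max(cs,key=cv2.contourArea).reshape(-1,2)
    w=onplane(p,c,z)[:,:2]*1000
    r=cv2.minAreaRect(w.astype(np.float32)); o,rad=cv2.minEnclosingCircle(w.astype(np.float32))
    return "rect c=%s size=%s ang=%.1f  circ c=%s d=%.1f"%(np.round(r[0],1),np.round(r[1],1),r[2],np.round(o,1),2*rad)
def find(p,n,z,pos=None,pad=False):
    rs=arm.trace(n,p)
    for r in rs[:3]:
        m=np.array(r["pixels"]); 
        if pad:
            m=cv2.erode(m.astype(np.uint8),np.ones((2,2)))>0
            m=m&(p["pixels"].max(2)<110)
        if m.sum()>10: print(n,round(r["confidence"],2),rect(p,m,z))
E
python3 - <<'E'
from h import *
p=arm.snapshot("top")
for n in names[4:8]: find(p,n,.014)
find(p,"small_round_jar",.132,pad=True); find(p,"small_square_jar",.122,pad=True)
find(p,"small_round_jar",.132); find(p,"small_square_jar",.122)
a=p["pixels"][130:270,170:420,::-1]; cv2.imwrite("pics/crop.png",cv2.resize(a,None,fx=3.2,fy=3.2,interpolation=2))
E
```

```text
large_round_tray 0.64 rect c=[493.9 216.9] size=[95.5 96.1] ang=43.9  circ c=[493.9 215.9] d=100.5
large_square_tray 0.74 rect c=[503.7 425. ] size=[103.6  51.3] ang=83.4  circ c=[503.7 425. ] d=104.4
large_square_tray 0.65 rect c=[625.2  16.2] size=[92.  96.2] ang=62.4  circ c=[625.2  16.6] d=121.8
large_square_tray 0.25 rect c=[ 631.8 -188.9] size=[67.7 64.6] ang=28.8  circ c=[ 634.4 -194. ] d=78.1
small_round_tray 0.55 rect c=[628.1 205.3] size=[74.  72.6] ang=43.9  circ c=[628.3 205.8] d=77.4
small_square_tray 0.92 rect c=[ 474.9 -211.8] size=[78.5 82.5] ang=3.4  circ c=[ 474.9 -212.2] d=104.4
small_round_jar 0.52 rect c=[503.3  83.2] size=[25.4 25.2] ang=43.7  circ c=[503.3  84.3] d=27.2
small_round_jar 0.5 rect c=[ 4.951e+02 -1.000e-01] size=[28.6 28.6] ang=88.4  circ c=[494.9  -0.6] d=30.2
small_square_jar 0.72 rect c=[ 597.8 -291.3] size=[28.5 27.8] ang=15.3  circ c=[ 599.5 -291.6] d=36.2
small_square_jar 0.59 rect c=[ 630.1 -195.7] size=[32.6 32.4] ang=23.8  circ c=[ 629.8 -196.4] d=44.1
small_round_jar 0.52 rect c=[502.7  80.2] size=[40.6 38.7] ang=43.7  circ c=[502.3  81.5] d=42.5
small_round_jar 0.5 rect c=[495.1  -2.4] size=[38.2 42.9] ang=88.5  circ c=[495.1  -1.5] d=43.6
small_round_jar 0.17 rect c=[609.9 184.8] size=[68.  65.8] ang=88.4  circ c=[608.5 184.8] d=70.1
small_square_jar 0.72 rect c=[ 593.4 -284.9] size=[41.2 54. ] ang=14.5  circ c=[ 593.3 -284.9] d=61.0
small_square_jar 0.59 rect c=[ 626.1 -189. ] size=[49.4 56.9] ang=24.0  circ c=[ 625.4 -189.6] d=67.1
```

View pics/crop.png

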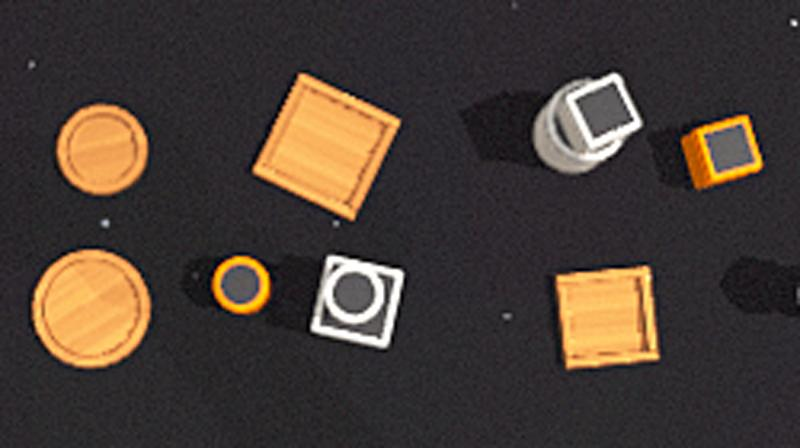

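The crop confirms the white small jars: round on the square jar at crop px (355,293), square on the round jar at crop px (603,110). The orange ones stand alone. Starting with the small round jar.

```bash
cat > mv.py <<'E'
import sys
from h import *
from scipy.spatial.transform import Rotation as R
def mv(x,y,z,yaw):
    s=arm.observe(); M=R.from_euler('xyz',s["tcp_rot"],degrees=True)
    T=R.from_euler('xyz',[180,0,yaw],degrees=True)
    print("dp",np.round(M.inv().apply(np.array([x,y,z])-s["ee_pos"])*100,2),"rot",np.round((M.inv()*T).as_rotvec(degrees=True),1))
if __name__=="__main__":
    s=arm.observe(); print(s["t"],s["ee_pos"].round(4),s["tcp_rot"].round(1),s["contact_force"].round(1),s["grip_width"])
    for a in sys.argv[1:]: mv(*map(float,a.split(",")))
E
python3 mv.py .495,-.001,.2,90
```

```text
1.55 [0.2276 0.5821 0.2388] [180.   -0.  158.6] [-0.4 -0.2  0.6] 0.08838158549683359
dp [-46.14 -44.57   3.87] rot [ 0.  -0.  68.6]
```

Emit:
drive_tool([
  {"dp": [-46.1,-44.6,2],"rotation": [0,0,68.6]},
  {"dp": [-46.1,-44.6,2],"rotation": [0,0,68.6]},
  {"dp": [-46.1,-44.6,2],"rotation": [0,0,68.6]},
  {"dp": [-46.1,-44.6,2],"rotation": [0,0,68.6]},
  {"dp": [-46.1,-44.6,2],"rotation": [0,0,68.6]},
  {"dp": [-46.1,-44.6,2],"rotation": [0,0,68.6]},
  {"dp": [-46.1,-44.6,2],"rotation": [0,0,68.6]},
  {"dp": [-46.1,-44.6,2],"rotation": [0,0,68.6]},
  {"dp": [-46.1,-44.6,2],"rotation": [0,0,68.6]},
  {"dp": [-46.1,-44.6,2],"rotation": [0,0,68.6]},
  {"dp": [-46.1,-44.6,2],"rotation": [0,0,68.6]},
  {"dp": [-46.1,-44.6,2],"rotation": [0,0,68.6]},
], fingers=7.5)

```text
t: 2.75
ee_pos: [0.478, 0.035, 0.2202]
tcp_rot: [180.0, -0.0, 90.1]
contact_force: [0.6, 0.3, -1.0]
grip_width: 0.0749
finger_force: 0.0
```

```bash
python3 mv.py .495,-.001,.2,90
```

```text
2.75 [0.478  0.035  0.2202] [180.   -0.   90.1] [ 0.6  0.3 -1. ] 0.07485968345723756
dp [-3.6   1.69  2.02] rot [ 0.  -0.   0.1]
```

Emit:
drive_tool([
  {"dp": [-3.6,1.7,2.0]},
  {"dp": [-3.6,1.7,2.0]},
  {"dp": [-3.6,1.7,2.0]},
])

```text
schema error: expected keys dp, rotation
```

```bash
python3 mv.py .495,-.001,.094,90
```

```text
2.75 [0.478  0.035  0.2202] [180.   -0.   90.1] [ 0.6  0.3 -1. ] 0.07485968345723756
dp [-3.61  1.69 12.62] rot [ 0.  -0.   0.1]
```

Emit:
drive_tool([
  {"dp": [-3.6,1.7,2.0],"rotation": [0,0,0]},
  {"dp": [-3.6,1.7,2.0],"rotation": [0,0,0]},
  {"dp": [-3.6,1.7,6.0],"rotation": [0,0,0]},
  {"dp": [-3.6,1.7,9.0],"rotation": [0,0,0]},
  {"dp": [-3.6,1.7,11.0],"rotation": [0,0,0]},
  {"dp": [-3.6,1.7,12.6],"rotation": [0,0,0]},
  {"dp": [-3.6,1.7,12.6],"rotation": [0,0,0]},
  {"dp": [-3.6,1.7,12.6],"rotation": [0,0,0]},
])

```text
t: 3.55
ee_pos: [0.4942, 0.0015, 0.0943]
tcp_rot: [-180.0, -0.0, 90.1]
contact_force: [1.1, -0.6, 0.8]
grip_width: 0.0753
finger_force: 0.0
```

Emit:
drive_tool([
  {"dp": [0,0,0],"rotation": [0,0,0]},
  {"dp": [0,0,0],"rotation": [0,0,0]},
  {"dp": [0,0,0],"rotation": [0,0,0]},
  {"dp": [0,0,0],"rotation": [0,0,0]},
  {"dp": [0,0,0],"rotation": [0,0,0]},
  {"dp": [0,0,0],"rotation": [0,0,0]},
], fingers=3.5, grip_force=20)

```text
t: 4.15
ee_pos: [0.4939, 0.0009, 0.0943]
tcp_rot: [-180.0, -0.0, 90.0]
contact_force: [-1.9, -0.3, 5.7]
grip_width: 0.0432
finger_force: 20.0
```

Emit:
drive_tool([
  {"dp": [0,0,-0.5],"rotation": [0,0,0]},
  {"dp": [0,0,-2],"rotation": [0,0,0]},
  {"dp": [0,0,-5],"rotation": [0,0,0]},
  {"dp": [0,0,-8],"rotation": [0,0,0]},
  {"dp": [0,0,-8],"rotation": [0,0,0]},
])

```text
t: 4.65
ee_pos: [0.4966, 0.0007, 0.1771]
tcp_rot: [179.6, -0.0, 90.0]
contact_force: [-0.6, 0.1, -1.5]
grip_width: 0.0436
finger_force: 20.0
```

```bash
python3 mv.py .628,.2055,.1,90 .628,.2055,.03,90; python3 - <<'E'
from h import *
p=arm.snapshot("top"); q=p
find(p,"large_square_jar",.072); find(p,"large_square_jar",.072,pad=True); find(p,"large_round_tray",.014)
find(p,"small_round_tray",.014)
p=arm.snapshot("scene"); save(p,"pics/s1.png",1.4)
E
```

```text
4.65 [0.4966 0.0007 0.1771] [179.6  -0.   90. ] [-0.6  0.1 -1.5] 0.04361796688549325
dp [20.47 13.09  7.81] rot [ 0.4 -0.   0. ]
dp [20.47 13.05 14.81] rot [ 0.4 -0.   0. ]
large_round_tray 0.57 rect c=[494.6 216.2] size=[94.2 93.7] ang=88.6  circ c=[493.1 216.2] d=100.7
small_round_tray 0.72 rect c=[629.5 206.7] size=[74.  72.6] ang=43.9  circ c=[629.1 205.7] d=76.9
```

View pics/s1.png

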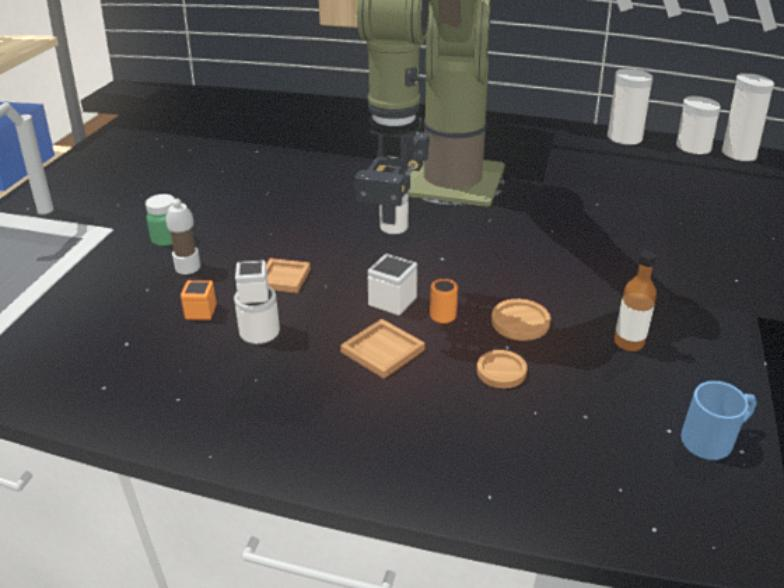

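Small round jar is held at px (393,213); the large square jar is undisturbed. Moving to its tray.

Emit:
drive_tool([
  {"dp": [3,2,0],"rotation": [0,0,0]},
  {"dp": [7,4.5,0],"rotation": [0,0,0]},
  {"dp": [11,7,0],"rotation": [0,0,0]},
  {"dp": [15,9.5,1],"rotation": [0,0,0]},
  {"dp": [18.5,12,3],"rotation": [0,0,0]},
  {"dp": [20.5,13.1,5],"rotation": [0,0,0]},
  {"dp": [20.5,13.1,8],"rotation": [0,0,0]},
  {"dp": [20.5,13.1,11],"rotation": [0,0,0]},
  {"dp": [20.5,13.1,13],"rotation": [0,0,0]},
  {"dp": [20.5,13.1,13],"rotation": [0,0,0]},
  {"dp": [20.5,13.1,13],"rotation": [0,0,0]},
])

```text
t: 6.05
ee_pos: [0.6246, 0.2057, 0.0433]
tcp_rot: [-179.9, 0.0, 90.0]
contact_force: [0.5, 0.1, -1.0]
grip_width: 0.0435
finger_force: 20.0
```

```bash
python3 mv.py .628,.2055,.03,90;  python3 - <<'E'
from h import *
p=arm.snapshot("top")
find(p,"large_square_jar",.072); find(p,"large_square_jar",.072,pad=True)
p=arm.snapshot("scene"); cv2.imwrite("pics/s2.png",cv2.resize(p["pixels"][180:320,200:400,::-1],None,fx=4,fy=4))
E
```

```text
6.05 [0.6246 0.2057 0.0433] [-179.9    0.    90. ] [ 0.5  0.1 -1. ] 0.0434510380123772
dp [-0.02  0.34  1.33] rot [-0.1  0.   0. ]
large_square_jar 0.68 rect c=[491.8  -4.6] size=[62.9 64.1] ang=76.9  circ c=[490.7  -4.6] d=82.2
large_square_jar 0.68 rect c=[491.1  -4.1] size=[48.6 48.3] ang=75.7  circ c=[490.4  -3.5] d=65.9
```

View pics/s2.png

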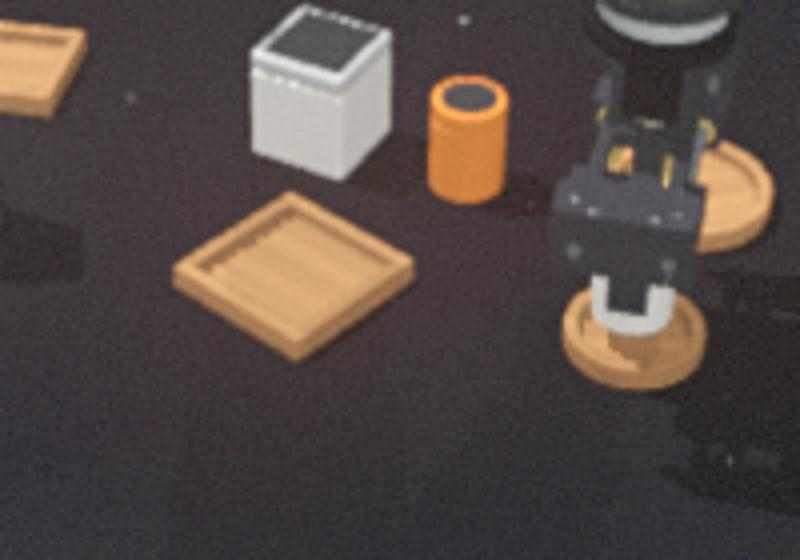

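Jar is over the small round tray at crop px (633,315), so I'll lower it slowly.

Emit:
drive_tool([
  {"dp": [0,0.3,0.2],"rotation": [0,0,0]},
  {"dp": [0,0.3,0.4],"rotation": [0,0,0]},
  {"dp": [0,0.3,0.6],"rotation": [0,0,0]},
  {"dp": [0,0.3,0.8],"rotation": [0,0,0]},
  {"dp": [0,0.3,1.0],"rotation": [0,0,0]},
  {"dp": [0,0.3,1.1],"rotation": [0,0,0]},
  {"dp": [0,0.3,1.2],"rotation": [0,0,0]},
  {"dp": [0,0.3,1.3],"rotation": [0,0,0]},
  {"dp": [0,0.3,1.3],"rotation": [0,0,0]},
  {"dp": [0,0.3,1.3],"rotation": [0,0,0]},
])

```text
t: 7.25
ee_pos: [0.6281, 0.2059, 0.031]
tcp_rot: [180.0, -0.0, 90.0]
contact_force: [0.1, -0.7, -1.6]
grip_width: 0.0436
finger_force: 20.0
```

Emit:
drive_tool([
  {"dp": [0,0,0.05],"rotation": [0,0,0]},
  {"dp": [0,0,0.1],"rotation": [0,0,0]},
  {"dp": [0,0,0.15],"rotation": [0,0,0]},
  {"dp": [0,0,0.2],"rotation": [0,0,0]},
  {"dp": [0,0,0.25],"rotation": [0,0,0]},
  {"dp": [0,0,0.3],"rotation": [0,0,0]},
  {"dp": [0,0,0.3],"rotation": [0,0,0]},
])

```text
t: 7.95
ee_pos: [0.628, 0.2059, 0.0284]
tcp_rot: [180.0, -0.0, 90.0]
contact_force: [-0.8, -0.1, 3.3]
grip_width: 0.0433
finger_force: 20.0
```

Emit:
drive_tool([
  {"dp": [0,0,0.05],"rotation": [0,0,0]},
  {"dp": [0,0,0.05],"rotation": [0,0,0]},
  {"dp": [0,0,0.05],"rotation": [0,0,0]},
])

```text
t: 8.25
ee_pos: [0.628, 0.2059, 0.0284]
tcp_rot: [180.0, -0.0, 90.0]
contact_force: [-3.1, -0.1, 6.9]
grip_width: 0.0438
finger_force: 20.0
```

Emit:
drive_tool([
  {"dp": [0,0,0],"rotation": [0,0,0]},
  {"dp": [0,0,0],"rotation": [0,0,0]},
  {"dp": [0,0,0],"rotation": [0,0,0]},
  {"dp": [0,0,0],"rotation": [0,0,0]},
  {"dp": [0,0,-1],"rotation": [0,0,0]},
  {"dp": [0,0,-4],"rotation": [0,0,0]},
  {"dp": [0,0,-9],"rotation": [0,0,0]},
  {"dp": [0,0,-14],"rotation": [0,0,0]},
  {"dp": [0,0,-17],"rotation": [0,0,0]},
  {"dp": [0,0,-17],"rotation": [0,0,0]},
], fingers=7)

```text
t: 9.25
ee_pos: [0.6314, 0.2068, 0.2038]
tcp_rot: [179.4, -0.2, 90.0]
contact_force: [0.8, 0.2, 0.1]
grip_width: 0.07
finger_force: 0.0
```

```bash
python3 mv.py .630,-.196,.2,114 .630,-.196,.2,24;  python3 - <<'E'
from h import *
p=arm.snapshot("scene")
for r in arm.tip_of("small_round_jar",p)[:2]: print(r["confidence"],world(p,r["xyz"]))
E
```

```text
9.25 [0.6314 0.2068 0.2038] [179.4  -0.2  90. ] [0.8 0.2 0.1] 0.07000097967516952
dp [-40.28  -0.16   0.23] rot [  0.6  -0.1 -24. ]
dp [-40.28  -0.16   0.23] rot [ 0.4 -0.5 66. ]
0.89 [0.63371439 0.20289871 0.00300321]
0.79 [ 0.50803365  0.08611268 -0.00354605]
```

Emit:
drive_tool([
  {"dp": [-4,0,0],"rotation": [0,0,-3]},
  {"dp": [-9,0,0],"rotation": [0,0,-6]},
  {"dp": [-14,-0.1,0],"rotation": [0,0,-9]},
  {"dp": [-19,-0.1,0],"rotation": [0,0,-12]},
  {"dp": [-24,-0.1,0],"rotation": [0,0,-16]},
  {"dp": [-29,-0.2,0],"rotation": [0,0,-20]},
  {"dp": [-34,-0.2,0],"rotation": [0,0,-24]},
  {"dp": [-38,-0.2,0],"rotation": [0,0,-24]},
  {"dp": [-40.3,-0.2,0.2],"rotation": [0,0,-24]},
  {"dp": [-40.3,-0.2,0.2],"rotation": [0,0,-24]},
  {"dp": [-40.3,-0.2,0.2],"rotation": [0,0,-24]},
])

```text
t: 10.45
ee_pos: [0.6254, -0.1962, 0.1939]
tcp_rot: [-179.9, -0.2, 114.0]
contact_force: [0.2, 0.5, 0.0]
grip_width: 0.0698
finger_force: 0.0
```

```bash
python3 mv.py .630,-.196,.088,114
```

```text
10.45 [ 0.6254 -0.1962  0.1939] [-179.9   -0.2  114. ] [0.2 0.5 0. ] 0.06977391849009676
dp [-0.2   0.45 10.59] rot [-0.1 -0.2  0. ]
```

Emit:
drive_tool([
  {"dp": [-0.2,0.4,0],"rotation": [0,0,0]},
  {"dp": [-0.2,0.4,3],"rotation": [0,0,0]},
  {"dp": [-0.2,0.4,6],"rotation": [0,0,0]},
  {"dp": [-0.2,0.4,8.5],"rotation": [0,0,0]},
  {"dp": [-0.2,0.4,10],"rotation": [0,0,0]},
  {"dp": [-0.2,0.4,10.5],"rotation": [0,0,0]},
  {"dp": [-0.2,0.4,10.5],"rotation": [0,0,0]},
  {"dp": [-0.2,0.4,10.5],"rotation": [0,0,0]},
])

```text
t: 11.25
ee_pos: [0.6319, -0.1972, 0.0917]
tcp_rot: [179.9, 0.1, 114.1]
contact_force: [0.1, -0.4, 0.7]
grip_width: 0.0704
finger_force: 0.0
```

Emit:
drive_tool([
  {"dp": [0,0,0],"rotation": [0,0,0]},
  {"dp": [0,0,0],"rotation": [0,0,0]},
  {"dp": [0,0,0],"rotation": [0,0,0]},
  {"dp": [0,0,0],"rotation": [0,0,0]},
  {"dp": [0,0,0],"rotation": [0,0,0]},
  {"dp": [0,0,0],"rotation": [0,0,0]},
], fingers=3.7)

```text
t: 11.85
ee_pos: [0.6308, -0.1977, 0.091]
tcp_rot: [180.0, 0.0, 114.0]
contact_force: [-1.9, -0.7, 5.8]
grip_width: 0.0457
finger_force: 20.0
```

Emit:
drive_tool([
  {"dp": [0,0,-0.5],"rotation": [0,0,0]},
  {"dp": [0,0,-2],"rotation": [0,0,0]},
  {"dp": [0,0,-4],"rotation": [0,0,0]},
  {"dp": [0,0,-6],"rotation": [0,0,0]},
  {"dp": [0,0,-6],"rotation": [0,0,0]},
  {"dp": [0,0,-6],"rotation": [0,0,0]},
])

```text
t: 12.45
ee_pos: [0.631, -0.1972, 0.1508]
tcp_rot: [180.0, 0.0, 114.0]
contact_force: [-0.8, 0.2, -1.6]
grip_width: 0.0458
finger_force: 20.0
```

```bash
python3 mv.py .4745,-.2125,.045,93.4
```

```text
12.45 [ 0.631  -0.1972  0.1508] [180.   0. 114.] [-0.8  0.2 -1.6] 0.045837116560719746
dp [  4.98 -14.92  10.57] rot [ 0.   0.  20.6]
```

Emit:
drive_tool([
  {"dp": [1,-3,0],"rotation": [0,0,5]},
  {"dp": [2,-6,0],"rotation": [0,0,10]},
  {"dp": [3,-9,0],"rotation": [0,0,15]},
  {"dp": [4,-12,0],"rotation": [0,0,20.6]},
  {"dp": [4.8,-14.3,1],"rotation": [0,0,20.6]},
  {"dp": [5,-14.9,3],"rotation": [0,0,20.6]},
  {"dp": [5,-14.9,6],"rotation": [0,0,20.6]},
  {"dp": [5,-14.9,8.5],"rotation": [0,0,20.6]},
  {"dp": [5,-14.9,10],"rotation": [0,0,20.6]},
  {"dp": [5,-14.9,10.5],"rotation": [0,0,20.6]},
  {"dp": [5,-14.9,10.5],"rotation": [0,0,20.6]},
  {"dp": [5,-14.9,10.5],"rotation": [0,0,20.6]},
])

```text
t: 13.65
ee_pos: [0.4746, -0.2124, 0.0458]
tcp_rot: [180.0, 0.0, 93.4]
contact_force: [0.1, 0.2, -1.2]
grip_width: 0.0458
finger_force: 20.0
```

```bash
python3 mv.py .4745,-.2125,.027,93.4;  python3 - <<'E'
from h import *
p=arm.snapshot("top")
find(p,"large_round_jar",.072); find(p,"large_round_jar",.072,pad=True)
p=arm.snapshot("scene"); cv2.imwrite("pics/s3.png",cv2.resize(p["pixels"][130:270,90:290,::-1],None,fx=4,fy=4))
E
```

```text
13.65 [ 0.4746 -0.2124  0.0458] [180.    0.   93.4] [ 0.1  0.2 -1.2] 0.04581069899575462
dp [-0.01 -0.01  1.88] rot [0. 0. 0.]
large_round_jar 0.73 rect c=[ 628.  -186.2] size=[61.7 74.2] ang=43.0  circ c=[ 626.5 -186.7] d=75.9
large_round_jar 0.73 rect c=[ 631.9 -193.3] size=[50.8 50.3] ang=24.1  circ c=[ 631.5 -193.3] d=52.6
```

View pics/s3.png

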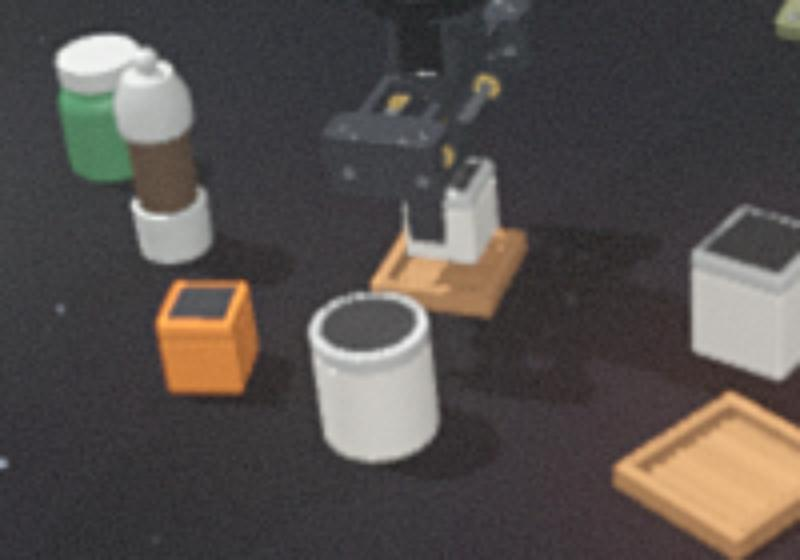

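The small square jar sits squarely above its tray at crop px (450,260). The large round jar stands clear at (370,380). Lowering.

Emit:
drive_tool([
  {"dp": [0,0,0.4],"rotation": [0,0,0]},
  {"dp": [0,0,0.8],"rotation": [0,0,0]},
  {"dp": [0,0,1.1],"rotation": [0,0,0]},
  {"dp": [0,0,1.4],"rotation": [0,0,0]},
  {"dp": [0,0,1.6],"rotation": [0,0,0]},
  {"dp": [0,0,1.7],"rotation": [0,0,0]},
  {"dp": [0,0,1.8],"rotation": [0,0,0]},
  {"dp": [0,0,1.9],"rotation": [0,0,0]},
  {"dp": [0,0,2.0],"rotation": [0,0,0]},
  {"dp": [0,0,2.05],"rotation": [0,0,0]},
  {"dp": [0,0,2.1],"rotation": [0,0,0]},
  {"dp": [0,0,2.1],"rotation": [0,0,0]},
])

```text
t: 15.05
ee_pos: [0.4744, -0.2124, 0.025]
tcp_rot: [180.0, 0.0, 93.4]
contact_force: [-1.7, 1.2, 3.9]
grip_width: 0.0457
finger_force: 20.0
```

Emit:
drive_tool([
  {"dp": [0,0,0.05],"rotation": [0,0,0]},
  {"dp": [0,0,0.05],"rotation": [0,0,0]},
])

```text
t: 15.25
ee_pos: [0.4743, -0.2124, 0.0249]
tcp_rot: [180.0, 0.0, 93.4]
contact_force: [-1.9, 0.4, 9.8]
grip_width: 0.0461
finger_force: 20.0
```

Emit:
drive_tool([
  {"dp": [0,0,0],"rotation": [0,0,0]},
  {"dp": [0,0,0],"rotation": [0,0,0]},
  {"dp": [0,0,0],"rotation": [0,0,0]},
  {"dp": [0,0,0],"rotation": [0,0,0]},
  {"dp": [0,0,-1],"rotation": [0,0,0]},
  {"dp": [0,0,-4],"rotation": [0,0,0]},
  {"dp": [0,0,-8],"rotation": [0,0,0]},
  {"dp": [0,0,-10.5],"rotation": [0,0,0]},
  {"dp": [0,0,-11.5],"rotation": [0,0,0]},
  {"dp": [0,0,-11.5],"rotation": [0,0,0]},
  {"dp": [0,0,-11.5],"rotation": [0,0,0]},
], fingers=7)

```text
t: 16.35
ee_pos: [0.4739, -0.2121, 0.1383]
tcp_rot: [-179.9, -0.0, 93.4]
contact_force: [-1.0, 0.5, -0.2]
grip_width: 0.0698
finger_force: 0.0
```

```bash
python3 mv.py .632,-.194,.11,90;  python3 - <<'E'
from h import *
for c in ["scene","top"]:
    p=arm.snapshot(c)
    for n in ["small_square_jar","large_round_jar"]:
        for r in arm.tip_of(n,p)[:2]: print(n,r["confidence"],world(p,r["xyz"]))
E
```

```text
16.35 [ 0.4739 -0.2121  0.1383] [-179.9   -0.    93.4] [-1.   0.5 -0.2] 0.06980792465323984
dp [ 0.85 15.9   2.81] rot [-0.1 -0.   3.4]
small_square_jar 0.98 [ 0.61021556 -0.3135151   0.00226003]
small_square_jar 0.81 [ 4.73099122e-01 -2.09196224e-01 -3.77175787e-04]
large_round_jar 0.94 [ 0.6286198  -0.19436999 -0.00156982]
large_round_jar 0.65 [ 4.71950478e-01 -2.04322796e-01  3.57886273e-04]
small_square_jar 0.69 [ 0.47446858 -0.21238249  0.00741229]
small_square_jar 0.55 [ 0.60652733 -0.31814313  0.0007856 ]
large_round_jar 0.88 [ 6.29458642e-01 -1.95923730e-01 -2.80933639e-05]
```

Emit:
drive_tool([
  {"dp": [0.2,4,0],"rotation": [0,0,3.4]},
  {"dp": [0.4,8,0],"rotation": [0,0,3.4]},
  {"dp": [0.6,12,0],"rotation": [0,0,3.4]},
  {"dp": [0.8,15,0],"rotation": [0,0,3.4]},
  {"dp": [0.8,15.8,1],"rotation": [0,0,3.4]},
  {"dp": [0.8,15.8,2],"rotation": [0,0,3.4]},
  {"dp": [0.8,15.8,2.5],"rotation": [0,0,3.4]},
  {"dp": [0.8,15.8,2.5],"rotation": [0,0,3.4]},
  {"dp": [0.8,15.8,2.5],"rotation": [0,0,3.4]},
], fingers=8.8)

```text
t: 17.55
ee_pos: [0.6302, -0.1956, 0.1139]
tcp_rot: [-179.9, 0.0, 90.0]
contact_force: [-0.7, 0.2, 0.8]
grip_width: 0.0879
finger_force: 0.0
```

```bash
python3 mv.py .631,-.1945,.026,90
```

```text
17.55 [ 0.6302 -0.1956  0.1139] [-179.9    0.    90. ] [-0.7  0.2  0.8] 0.08790057323808843
dp [0.11 0.09 8.79] rot [-0.1  0.  -0. ]
```

Emit:
drive_tool([
  {"dp": [0.1,0.1,1],"rotation": [0,0,0]},
  {"dp": [0.1,0.1,2.5],"rotation": [0,0,0]},
  {"dp": [0.1,0.1,4],"rotation": [0,0,0]},
  {"dp": [0.1,0.1,5.5],"rotation": [0,0,0]},
  {"dp": [0.1,0.1,7],"rotation": [0,0,0]},
  {"dp": [0.1,0.1,8.2],"rotation": [0,0,0]},
  {"dp": [0.1,0.1,8.8],"rotation": [0,0,0]},
  {"dp": [0.1,0.1,8.8],"rotation": [0,0,0]},
  {"dp": [0.1,0.1,8.8],"rotation": [0,0,0]},
])

```text
t: 18.45
ee_pos: [0.6329, -0.194, 0.0262]
tcp_rot: [180.0, 0.0, 90.0]
contact_force: [1.0, 0.4, 0.9]
grip_width: 0.0878
finger_force: 0.0
```

Emit:
drive_tool([
  {"dp": [0,0,0],"rotation": [0,0,0]},
  {"dp": [0,0,0],"rotation": [0,0,0]},
  {"dp": [0,0,0],"rotation": [0,0,0]},
  {"dp": [0,0,0],"rotation": [0,0,0]},
  {"dp": [0,0,0],"rotation": [0,0,0]},
  {"dp": [0,0,0],"rotation": [0,0,0]},
], fingers=5.5, grip_force=35)

```text
t: 19.05
ee_pos: [0.631, -0.194, 0.0264]
tcp_rot: [-179.8, -0.0, 90.0]
contact_force: [-4.1, 0.9, 5.9]
grip_width: 0.0655
finger_force: 35.0
```

Emit:
drive_tool([
  {"dp": [0,0,-0.5],"rotation": [0,0,0]},
  {"dp": [0,0,-2],"rotation": [0,0,0]},
  {"dp": [0,0,-5],"rotation": [0,0,0]},
  {"dp": [0,0,-8],"rotation": [0,0,0]},
  {"dp": [0,0,-11],"rotation": [0,0,0]},
  {"dp": [0,0,-13],"rotation": [0,0,0]},
  {"dp": [0,0,-13],"rotation": [0,0,0]},
  {"dp": [0,0,-13],"rotation": [0,0,0]},
])

```text
t: 19.85
ee_pos: [0.6326, -0.1936, 0.1561]
tcp_rot: [180.0, -0.0, 90.1]
contact_force: [0.2, 0.8, -4.5]
grip_width: 0.0656
finger_force: 35.0
```

```bash
python3 mv.py .4935,.2165,.06,90;  python3 - <<'E'
from h import *
p=arm.snapshot("scene"); 
for r in arm.tip_of("large_round_jar",p)[:2]: print(r["confidence"],world(p,r["xyz"]))
E
```

```text
19.85 [ 0.6326 -0.1936  0.1561] [180.   -0.   90.1] [ 0.2  0.8 -4.5] 0.06558094590772957
dp [ 41.03 -13.87   9.61] rot [ 0.  -0.   0.1]
0.81 [ 0.63124075 -0.1954304   0.12811771]
```

Emit:
drive_tool([
  {"dp": [2,-0.7,0],"rotation": [0,0,0]},
  {"dp": [6,-2,0],"rotation": [0,0,0]},
  {"dp": [10,-3.4,0],"rotation": [0,0,0]},
  {"dp": [14.5,-4.9,0],"rotation": [0,0,0]},
  {"dp": [19,-6.4,0],"rotation": [0,0,0]},
  {"dp": [23.5,-7.9,0],"rotation": [0,0,0]},
  {"dp": [28,-9.5,0],"rotation": [0,0,0]},
  {"dp": [32.5,-11,0],"rotation": [0,0,0]},
  {"dp": [36.5,-12.3,0],"rotation": [0,0,0]},
  {"dp": [39.5,-13.4,0],"rotation": [0,0,0]},
  {"dp": [41.1,-13.9,0],"rotation": [0,0,0]},
  {"dp": [41.1,-13.9,0],"rotation": [0,0,0]},
])

```text
t: 21.15
ee_pos: [0.4913, 0.2208, 0.1548]
tcp_rot: [-179.9, -0.1, 90.4]
contact_force: [-0.1, 0.3, -3.6]
grip_width: 0.0656
finger_force: 35.0
```

Emit:
drive_tool([
  {"dp": [0,0,1],"rotation": [0,0,0]},
  {"dp": [0,0,3],"rotation": [0,0,0]},
  {"dp": [0,0,5],"rotation": [0,0,0]},
  {"dp": [0,0,7],"rotation": [0,0,0]},
  {"dp": [0,0,9],"rotation": [0,0,0]},
  {"dp": [0,0,10],"rotation": [0,0,0]},
  {"dp": [0,0,10.2],"rotation": [0,0,0]},
  {"dp": [0,0,10.2],"rotation": [0,0,0]},
  {"dp": [0,0,10.2],"rotation": [0,0,0]},
])

```text
t: 22.05
ee_pos: [0.494, 0.2169, 0.0547]
tcp_rot: [179.9, -0.0, 90.0]
contact_force: [0.1, 0.3, -3.1]
grip_width: 0.0651
finger_force: 35.0
```

```bash
python3 mv.py .4935,.2165,.032,90;  python3 - <<'E'
from h import *
p=arm.snapshot("scene"); cv2.imwrite("pics/s4.png",cv2.resize(p["pixels"][160:300,260:460,::-1],None,fx=4,fy=4))
E
```

```text
22.05 [0.494  0.2169 0.0547] [179.9  -0.   90. ] [ 0.1  0.3 -3.1] 0.06512433426345149
dp [-0.04 -0.06  2.27] rot [ 0.1 -0.   0. ]
```

View pics/s4.png

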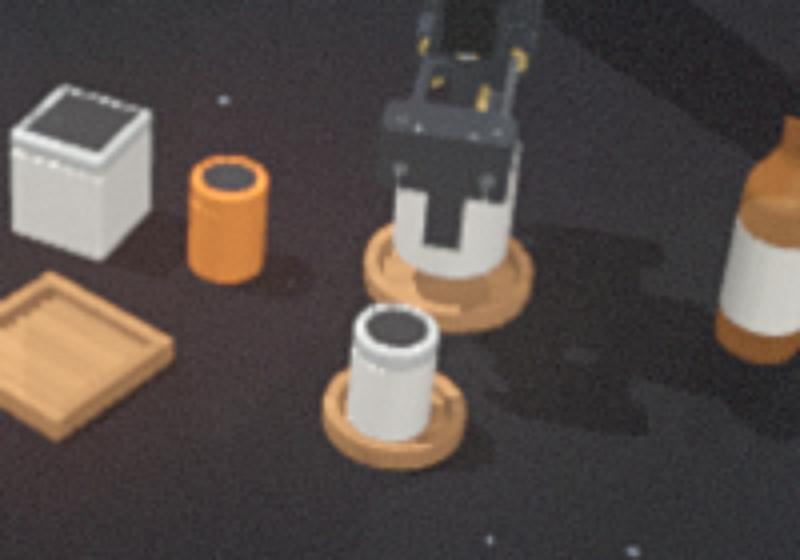

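Small round jar is seated in its tray at crop px (393,375). The large round jar is centred over its tray at (450,260). Lowering.

Emit:
drive_tool([
  {"dp": [0,-0.1,0.4],"rotation": [0,0,0]},
  {"dp": [0,-0.1,0.8],"rotation": [0,0,0]},
  {"dp": [0,-0.1,1.2],"rotation": [0,0,0]},
  {"dp": [0,-0.1,1.5],"rotation": [0,0,0]},
  {"dp": [0,-0.1,1.7],"rotation": [0,0,0]},
  {"dp": [0,-0.1,1.8],"rotation": [0,0,0]},
  {"dp": [0,-0.1,1.9],"rotation": [0,0,0]},
  {"dp": [0,-0.1,2.0],"rotation": [0,0,0]},
  {"dp": [0,-0.1,2.1],"rotation": [0,0,0]},
  {"dp": [0,-0.1,2.2],"rotation": [0,0,0]},
  {"dp": [0,-0.1,2.25],"rotation": [0,0,0]},
  {"dp": [0,-0.1,2.25],"rotation": [0,0,0]},
])

```text
t: 23.3
ee_pos: [0.4924, 0.2171, 0.0324]
tcp_rot: [180.0, -0.0, 90.0]
contact_force: [-2.0, -0.9, 4.8]
grip_width: 0.065
finger_force: 35.0
```

Emit:
drive_tool([
  {"dp": [0,0,0.03],"rotation": [0,0,0]},
  {"dp": [0,0,0.06],"rotation": [0,0,0]},
  {"dp": [0,0,0.06],"rotation": [0,0,0]},
])

```text
t: 23.6
ee_pos: [0.4924, 0.2171, 0.0324]
tcp_rot: [180.0, -0.0, 90.0]
contact_force: [-0.8, -1.5, 9.6]
grip_width: 0.0655
finger_force: 35.0
```

Emit:
drive_tool([
  {"dp": [0,0,0],"rotation": [0,0,0]},
  {"dp": [0,0,0],"rotation": [0,0,0]},
  {"dp": [0,0,0],"rotation": [0,0,0]},
  {"dp": [0,0,0],"rotation": [0,0,0]},
  {"dp": [0,0,-1],"rotation": [0,0,0]},
  {"dp": [0,0,-3],"rotation": [0,0,0]},
  {"dp": [0,0,-6],"rotation": [0,0,0]},
  {"dp": [0,0,-9],"rotation": [0,0,0]},
  {"dp": [0,0,-10.5],"rotation": [0,0,0]},
  {"dp": [0,0,-10.5],"rotation": [0,0,0]},
], fingers=8.8)

```text
t: 24.6
ee_pos: [0.4937, 0.2176, 0.1385]
tcp_rot: [179.7, -0.1, 90.0]
contact_force: [0.0, 0.1, -0.2]
grip_width: 0.0879
finger_force: 0.0
```

```bash
python3 mv.py .491,-.0035,.11,76;  python3 - <<'E'
from h import *
p=arm.snapshot("scene")
for n in ["large_square_jar","large_round_jar"]:
  for r in arm.tip_of(n,p)[:2]: print(n,r["confidence"],world(p,r["xyz"]))
E
```

```text
24.6 [0.4937 0.2176 0.1385] [ 1.797e+02 -1.000e-01  9.000e+01] [ 0.   0.1 -0.2] 0.08791136740638596
dp [-22.12  -0.3    2.8 ] rot [ 0.2 -0.2 14. ]
large_square_jar 0.95 [ 0.486542   -0.0008712   0.00145135]
large_square_jar 0.73 [ 0.47297721 -0.21755542 -0.00516873]
large_round_jar 0.68 [0.49253053 0.21513112 0.00358305]
```

Emit:
drive_tool([
  {"dp": [-3,0,0],"rotation": [0,0,4]},
  {"dp": [-7,-0.1,0],"rotation": [0,0,8]},
  {"dp": [-11,-0.1,0],"rotation": [0,0,12]},
  {"dp": [-15,-0.2,0],"rotation": [0,0,14]},
  {"dp": [-19,-0.3,0],"rotation": [0,0,14]},
  {"dp": [-21.5,-0.3,0.5],"rotation": [0,0,14]},
  {"dp": [-22.1,-0.3,1.5],"rotation": [0,0,14]},
  {"dp": [-22.1,-0.3,2.5],"rotation": [0,0,14]},
  {"dp": [-22.1,-0.3,2.5],"rotation": [0,0,14]},
  {"dp": [-22.1,-0.3,2.5],"rotation": [0,0,14]},
])

```text
t: 25.75
ee_pos: [0.4891, -0.0019, 0.1101]
tcp_rot: [-179.9, -0.0, 76.2]
contact_force: [0.4, -1.0, -0.6]
grip_width: 0.0878
finger_force: 0.0
```

```bash
python3 mv.py .4905,-.0035,.026,76;  python3 - <<'E'
from h import *
p=arm.snapshot("scene"); cv2.imwrite("pics/s5.png",cv2.resize(p["pixels"][140:280,200:400,::-1],None,fx=4,fy=4))
E
```

```text
25.75 [ 0.4891 -0.0019  0.1101] [-179.9   -0.    76.2] [ 0.4 -1.  -0.6] 0.08779267195108982
dp [-0.13  0.19  8.41] rot [-0.1 -0.   0.2]
```

View pics/s5.png

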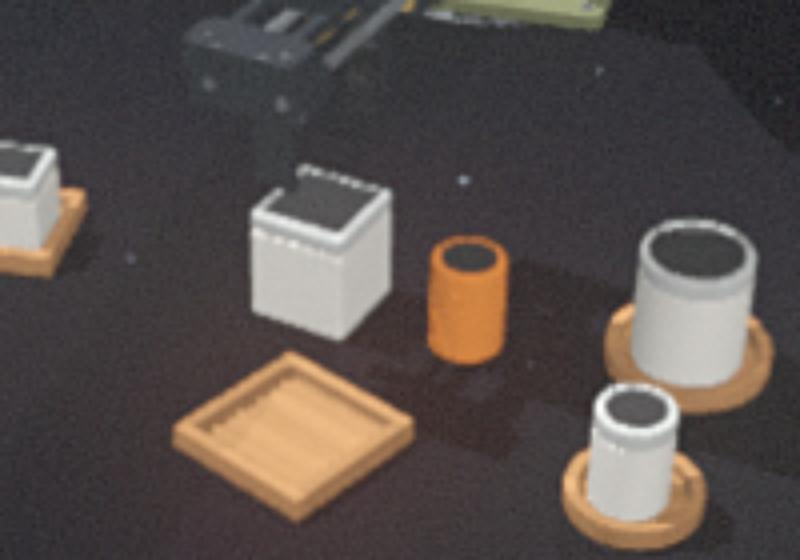

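The large round jar is seated in its tray at crop px (690,320), and the fingers straddle the large square jar at (320,250). Descending.

Emit:
drive_tool([
  {"dp": [-0.1,0.1,1],"rotation": [0,0,0]},
  {"dp": [-0.1,0.1,2.5],"rotation": [0,0,0]},
  {"dp": [-0.1,0.1,4],"rotation": [0,0,0]},
  {"dp": [-0.1,0.1,5.5],"rotation": [0,0,0]},
  {"dp": [-0.1,0.1,7],"rotation": [0,0,0]},
  {"dp": [-0.1,0.1,8],"rotation": [0,0,0]},
  {"dp": [-0.1,0.1,8.4],"rotation": [0,0,0]},
  {"dp": [-0.1,0.1,8.4],"rotation": [0,0,0]},
  {"dp": [-0.1,0.1,8.4],"rotation": [0,0,0]},
])

```text
t: 26.7
ee_pos: [0.4905, -0.0051, 0.0272]
tcp_rot: [180.0, -0.0, 76.0]
contact_force: [-0.1, 0.6, 0.2]
grip_width: 0.088
finger_force: 0.0
```

Emit:
drive_tool([
  {"dp": [0,0,0],"rotation": [0,0,0]},
  {"dp": [0,0,0],"rotation": [0,0,0]},
  {"dp": [0,0,0],"rotation": [0,0,0]},
  {"dp": [0,0,0],"rotation": [0,0,0]},
  {"dp": [0,0,0],"rotation": [0,0,0]},
  {"dp": [0,0,0],"rotation": [0,0,0]},
], fingers=5)

```text
t: 27.3
ee_pos: [0.49, -0.0052, 0.0272]
tcp_rot: [-180.0, -0.0, 76.0]
contact_force: [-0.5, -0.3, 5.0]
grip_width: 0.0623
finger_force: 35.0
```

Emit:
drive_tool([
  {"dp": [0,0,-0.5],"rotation": [0,0,0]},
  {"dp": [0,0,-2],"rotation": [0,0,0]},
  {"dp": [0,0,-4],"rotation": [0,0,0]},
  {"dp": [0,0,-6],"rotation": [0,0,0]},
  {"dp": [0,0,-7],"rotation": [0,0,0]},
  {"dp": [0,0,-7],"rotation": [0,0,0]},
  {"dp": [0,0,-7],"rotation": [0,0,0]},
])

```text
t: 28.0
ee_pos: [0.49, -0.0051, 0.0965]
tcp_rot: [-180.0, -0.0, 76.1]
contact_force: [1.7, 0.0, -3.0]
grip_width: 0.0617
finger_force: 35.0
```

```bash
python3 mv.py .6245,.018,.055,62.4
```

```text
28.0 [ 0.49   -0.0051  0.0965] [-180.    -0.    76.1] [ 1.7  0.  -3. ] 0.061650566419525404
dp [ 5.48 12.5   4.15] rot [-0.   0.  13.7]
```

Emit:
drive_tool([
  {"dp": [1,2.5,0],"rotation": [0,0,4]},
  {"dp": [2.3,5.3,0],"rotation": [0,0,8]},
  {"dp": [3.5,8,0],"rotation": [0,0,12]},
  {"dp": [4.8,11,0],"rotation": [0,0,13.7]},
  {"dp": [5.4,12.4,0],"rotation": [0,0,13.7]},
  {"dp": [5.4,12.4,0.5],"rotation": [0,0,13.7]},
  {"dp": [5.4,12.4,2],"rotation": [0,0,13.7]},
  {"dp": [5.4,12.4,3.5],"rotation": [0,0,13.7]},
  {"dp": [5.4,12.4,4.2],"rotation": [0,0,13.7]},
  {"dp": [5.4,12.4,4.2],"rotation": [0,0,13.7]},
  {"dp": [5.4,12.4,4.2],"rotation": [0,0,13.7]},
])

```text
t: 29.1
ee_pos: [0.6232, 0.0171, 0.0547]
tcp_rot: [-180.0, 0.0, 62.3]
contact_force: [0.1, -0.6, -3.3]
grip_width: 0.0619
finger_force: 35.0
```

```bash
python3 mv.py .6245,.018,.033,62.4;  python3 - <<'E'
from h import *
p=arm.snapshot("scene"); cv2.imwrite("pics/s6.png",cv2.resize(p["pixels"][180:300,200:360,::-1],None,fx=5,fy=5))
E
```

```text
29.1 [0.6232 0.0171 0.0547] [-180.     0.    62.3] [ 0.1 -0.6 -3.3] 0.06185169228530282
dp [0.15 0.07 2.17] rot [-0.   0.  -0.1]
```

View pics/s6.png

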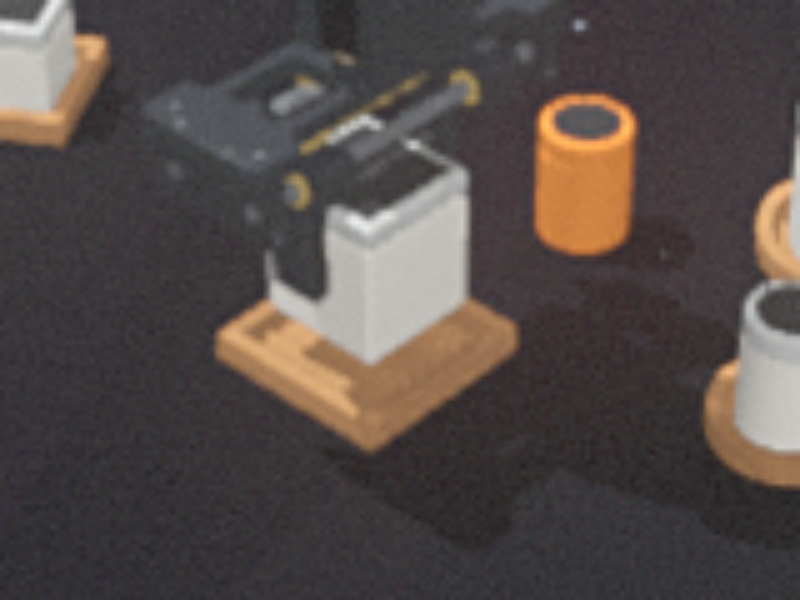

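The square jar is aligned and centred over its tray (near corner at crop px (372,358), tray corner at (370,440)). Lowering.

Emit:
drive_tool([
  {"dp": [0.1,0.1,0.4],"rotation": [0,0,0]},
  {"dp": [0.1,0.1,0.8],"rotation": [0,0,0]},
  {"dp": [0.1,0.1,1.1],"rotation": [0,0,0]},
  {"dp": [0.1,0.1,1.4],"rotation": [0,0,0]},
  {"dp": [0.1,0.1,1.6],"rotation": [0,0,0]},
  {"dp": [0.1,0.1,1.7],"rotation": [0,0,0]},
  {"dp": [0.1,0.1,1.8],"rotation": [0,0,0]},
  {"dp": [0.1,0.1,1.9],"rotation": [0,0,0]},
  {"dp": [0.1,0.1,2.0],"rotation": [0,0,0]},
  {"dp": [0.1,0.1,2.1],"rotation": [0,0,0]},
  {"dp": [0.1,0.1,2.15],"rotation": [0,0,0]},
  {"dp": [0.1,0.1,2.15],"rotation": [0,0,0]},
])

```text
t: 30.35
ee_pos: [0.6249, 0.0177, 0.0334]
tcp_rot: [-180.0, -0.0, 62.3]
contact_force: [-0.1, -0.0, -4.5]
grip_width: 0.0622
finger_force: 35.0
```

Emit:
drive_tool([
  {"dp": [0,0,0.03],"rotation": [0,0,0]},
  {"dp": [0,0,0.06],"rotation": [0,0,0]},
  {"dp": [0,0,0.06],"rotation": [0,0,0]},
])

```text
t: 30.65
ee_pos: [0.625, 0.0177, 0.0333]
tcp_rot: [180.0, -0.0, 62.3]
contact_force: [-1.5, -0.2, 1.7]
grip_width: 0.0617
finger_force: 35.0
```

Emit:
drive_tool([
  {"dp": [0,0,0.03],"rotation": [0,0,0]},
  {"dp": [0,0,0.06],"rotation": [0,0,0]},
  {"dp": [0,0,0.06],"rotation": [0,0,0]},
])

```text
t: 30.95
ee_pos: [0.625, 0.0177, 0.0332]
tcp_rot: [180.0, -0.0, 62.3]
contact_force: [-1.3, 0.2, 7.5]
grip_width: 0.0618
finger_force: 35.0
```

Emit:
drive_tool([
  {"dp": [0,0,0],"rotation": [0,0,0]},
  {"dp": [0,0,0],"rotation": [0,0,0]},
  {"dp": [0,0,0],"rotation": [0,0,0]},
  {"dp": [0,0,0],"rotation": [0,0,0]},
  {"dp": [0,0,-1],"rotation": [0,0,0]},
  {"dp": [0,0,-3],"rotation": [0,0,0]},
  {"dp": [0,0,-6],"rotation": [0,0,0]},
  {"dp": [0,0,-10],"rotation": [0,0,0]},
  {"dp": [0,0,-14],"rotation": [0,0,0]},
  {"dp": [0,0,-18],"rotation": [0,0,0]},
  {"dp": [0,0,-20],"rotation": [0,0,0]},
  {"dp": [0,0,-20],"rotation": [0,0,0]},
], fingers=8.8)

```text
t: 32.15
ee_pos: [0.6271, 0.0175, 0.2364]
tcp_rot: [179.6, -0.2, 62.3]
contact_force: [-0.1, -0.7, -0.4]
grip_width: 0.0877
finger_force: 0.0
```

```bash
python3 - <<'E'
from h import *
p=arm.snapshot("scene"); save(p,"pics/s7.png",1.4)
for n in names[:4]+names[8:]:
  for r in arm.tip_of(n,p)[:2]: print(n,r["confidence"],world(p,r["xyz"]).round(3))
E
```

```text
large_round_jar 0.74 [0.493 0.215 0.003]
large_square_jar 0.68 [0.626 0.02  0.009]
small_round_jar 0.81 [0.632 0.204 0.002]
small_round_jar 0.81 [ 0.508  0.089 -0.002]
small_square_jar 0.89 [ 0.476 -0.208  0.002]
small_square_jar 0.57 [ 0.609 -0.314  0.003]
pepper_mill 0.96 [ 0.486 -0.41  -0.002]
oil_bottle 0.74 [ 0.489 -0.407 -0.002]
oil_bottle 0.6 [ 0.498  0.399 -0.006]
```

View pics/s7.png

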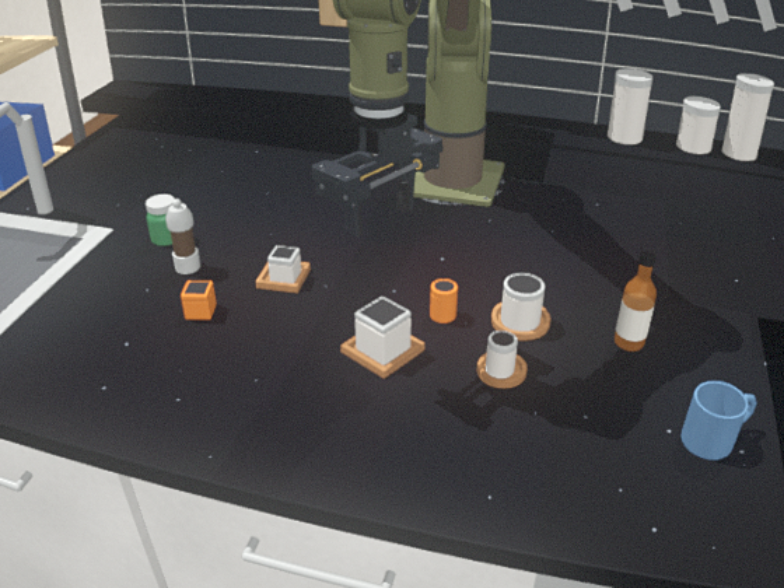

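All four jars stand in their trays: px (284,265), (383,330), (502,355) and (523,303). The mill, bottle and orange jars have not moved, and the gripper is clear.

```bash
python3 -c "
from cell import arm
print(arm.hand_in())"
```

```text
the job is handed in; nothing more can be done
None
```

All four jars stand upright and released in their matching trays, with nothing dropped and the mill, bottle and orange look-alikes left in place; I handed the job in at about 32 s of the 115 s limit, and no verdict was returned.

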